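# Pack the stuck discs down the magazine tube

### The arm

A 6-joint arm with a two-finger parallel gripper is mounted at the origin on the work surface; the furniture and walls round the work are solid. World frame = base frame: x ahead of the robot, y to its left, z up, the work surface at z = 0. Lengths are in m, angles in rad, forces in N, time in s.
With the tool pointing down it reaches from about 0.25 to 0.775 m from the base axis. Payload 4 kg.
Tool frame: the origin (TCP) lies on the centre line of the jaws, within the pads' length; the fingertips stand 25 mm ahead of it and the grasp point (between the pads) lies 6 mm ahead of it (bot.tip_reach is the distance from the TCP to the fingertips, in m); z points along the fingers, y is the direction in which the jaws open and shut (so a half turn about z gives the same grasp; the last joint's range is limited). The gripper opens to 94 mm and grips with 3 to 60 N. Pads are 16 mm wide; open, the fingers measure 119 mm over their backs; the gripper's body (75 mm by 177 mm) begins 78 mm behind the grasp point.
Start: joints at [1.103, 0.087, 1.371, -0, 1.684, -0.103], TCP at [0.196, 0.514, 0.231] pointing down, gripper open.
Joint ranges: [-3.1, 3.1], [-0.76, 2.03], [0.27, 2.55], [-1.08, 4.22], [0.17, 2.65], [-2.57, 2.57]. Speed limits (rad/s): [2.79, 2.79, 3.14, 3.14, 3.14, 3.14].

### API

Orientations are given as a unit quaternion [x, y, z, w].
In Python, from station import bot gives the robot as it stands.
- The arm moves only by the shell command python3 -m creep 'ROWS' [OPENING]. ROWS is JSON, a list of rows, each a list of 4 numbers: the shift along the tool's x, y, z in m, then the turn about the tool's z in degrees. In form: [[dx, dy, dz, spin], ...]. A call has 1 to 12 rows; each row is the pose to reach, as a shift and turn from the pose commanded when the call began, along the tool's axes at that moment; what a row does not reach only later rows make up. A row lasts 1/12 s, in which the tool goes at most 41.7 mm and 7.16 degrees, less where a joint would pass 70% of its speed; a pose out of reach is approached as far as the arm can. A call with a gripper value outside its range is refused whole. OPENING is the closure in counts, from 0 (fully open) to 255 (shut), set as the call begins (- or left out, the last holds). The fingers move at their own pace and stop on an object; the grip force is fixed at half the most. Time passes only in rows, so rows that repeat a pose let the fingers close. It gives the time, the measured TCP pose, the force and the opening at its end, in the units of the state.
- bot.observe(): the state, without advancing time (a new reading comes with each control period).
- bot.get_image(name): name is "scene" or "top" or "wrist"; returns a dict with "pixels" (420x560x3 uint8, red, green, blue), "camera_matrix" (3x3 intrinsics, pixels), "dist" ([k1, k2, p1, p2, k3] as OpenCV has them; the pictures are not rectified), "R" (3x3) and "t" (3): a world point X has camera coordinates R X + t. Camera axes: x right, y down, z forward; pixel columns grow to the right and rows downward; lengths in m; the calibration is good to about 2 mm. A picture is of the moment at which its call begins. There is no depth.
- bot.finish_job(): hands the job in, once; it reports no verdict.
Trained networks look in the newest picture that a camera, given by its name, has taken for a name from the list of things; names that differ only in an ending like _2 or _b are one class to them, and where a whole thing is asked for, a point or a joint stands for the part that bears it (a point fixed in the world has none). Each returns a list of dicts, best first, with "score" (0 to 1); they miss things now and then, are a little off and sometimes report something else, mostly with a low value. They report only what shows in the picture. A call takes as long as a camera call.
- bot.cut_out(camera, query): "pixels" (420x560 bool, what is visible of it) and "location" ([column, row] in pixels, amid what is visible of it).
The state is a dict: "clock": time; "joint_positions": joint angles; "dq": joint speeds; "joint_efforts": joint torques, N m; "eef_pos": TCP position; "ee_rot": TCP orientation; "contact_force": force on the tool from outside, world axes, zero at the start; "torque": the same for the moment, N m; "gripper_width": finger opening in m.
Only numpy, scipy, OpenCV 4.12 (cv2) and the standard library are available. Lean on these libraries where they do the work, as an engineer would, in place of code of your own. Each camera call takes 0.05 s, during which the arm holds its last target. There are 200 camera calls.

### The job

The three backing discs have stuck half-way down the tube of the disc magazine. Slide the magazine's cover fully open, keeping its lock tab pressed down while it slides, then take the rammer whose foot fits the tube and press the discs down, firmly but without hammering, until the whole stack sits hard on the tube's floor. Take the rammer out, stand it upright on the table well clear of the magazine, leave the cover open, and do not shift or upset anything else on the table.

Things in the scene. Friction and masses are not known exactly. Their poses are not given: they have to be found in the camera images.
- magazine: disc magazine, fixed to the table: foot plate 96 x 190 mm, on it an upright grey tube (bore 65 mm) and a post that carry a steel deck 92 x 190 mm, its top 130 mm above the table. Origin: centre of the foot plate's underside, z up, long side along y; tube axis at y = -45 mm; the cover opens toward +y. A toothed rack on the deck's +x edge rises 30 mm above the deck
- mouth (a point): the centre of the tube's round mouth (65 mm across), level with the deck's top face, 115 mm above the tube's floor. The axes are those of the magazine
- cover (a joint): the flat sliding cover (72 x 78 mm) over the mouth: metres slid open toward the magazine's +y; 0 = shut, 0.090 = fully open at its stop, the mouth then clear. It slides with about 1.2 N, but the tab's pawl locks it in the rack (a notch every 22 mm, the last at the open end) unless the tab is held down
- lock_tab (a joint): sprung lock tab on the cover: metres pressed down, 0 = up (locked), 0.008 = fully down; under 0.004 the pawl catches the rack, so keep it over 0.005 while sliding. 2 N to start, 6 N to hold fully down; springs up when let go
- tab_pad (a point): middle of the top face of the tab's black ribbed pad (46 mm square), 28 mm above the deck when up; moves with the cover and tab. On its +y (opening) side, its near face 25 mm from this point, a thumb stop (52 mm wide, 10 mm thick) rises 12 mm above the unpressed pad: a fingertip pressing the pad drives the cover by pushing on this stop
- disc_low (a joint): lowest of three white plastic discs (60 mm across, 18 mm thick) stuck in the tube: metres above its seated place on the tube's floor, 0 = seated
- disc_mid (a joint): the middle disc: metres above its seated place on the seated lowest disc, 0 = seated
- disc_top (a joint): top disc: metres above its seated place on the other two; 0 = seated, its top face then 61 mm below the mouth. Each disc resists with about 2.5 N, stays where left and pushes those below it: about 7.5 N moves all three, more means that they sit hard on the floor
- rammer: the rammer that fits: loose steel and black tool, about 0.45 kg, standing upright; origin at the centre of its underside, z up the shaft. Round foot 52 mm across, 22 mm high; shaft 20 mm across up to 112 mm; hand-stop collar 42 mm across from 112 to 118 mm; above it a round black handle 26 mm across up to 175 mm (grip it there)
- rammer_broad: another rammer, the same but with a foot 82 mm across, too broad for the tube; leave it alone
- cheese_left: a pressed cheese block standing on the robot's left, 168 mm long (x), 75 mm wide (y), 153 mm high; origin at the centre of its underside; leave it alone
- cheese_right: a pressed cheese block on the robot's right, 172 x 75 mm (x, y), 156 mm high; origin at the centre of its underside; leave it alone
- mould_low: a perforated grey-white cheese mould, 105 mm across, 80 mm high; origin under its centre; leave it alone
- follower: a round mould lid with a knob, 88 mm across, 31 mm high; origin under its centre; leave it alone

How it is judged:
By the outcome, as a careful person would: the job done as asked, in the order asked, and still so for the second after the job is handed in, with the robot touching nothing.
It also fails if it takes over 59 s, if anything falls off the work surface, if the arm or the gripper's body presses on something with over 40 N, if the wrist force passes 120 N, or if a joint passes its speed limit or range.

## Working session

There is one attempt and no reset: what is moved stays moved. The work goes in short steps, Python scripts to look and compute and a shell command to move; the robot and the scene stay as the last step left them, time stands still between calls to the robot, and variables do not carry over. Pictures are saved under pics/ and viewed, about 8 in all and at most 12, crops included, and the job is handed in when it is done.

```bash
mkdir -p pics; ls; cat > h.py <<'E'
from station import bot
import numpy as np, cv2
def shot(cam, fn=None, crop=None, scale=1):
    im=bot.get_image(cam)
    if fn:
        p=im["pixels"][:,:,::-1]
        if crop: p=p[crop[1]:crop[3],crop[0]:crop[2]]
        cv2.imwrite("pics/"+fn,cv2.resize(p,None,fx=scale,fy=scale,interpolation=cv2.INTER_CUBIC))
    return im
def ray(im,px):
    u=cv2.undistortPoints(np.array([[px]],float),np.array(im["camera_matrix"]),np.array(im["dist"]))[0,0]
    R=np.array(im["R"]);t=np.array(im["t"])
    return -R.T@t, R.T@np.array([u[0],u[1],1.])
def atz(im,px,z):
    o,d=ray(im,px); return o+d*(z-o[2])/d[2]
def proj(im,X):
    R=np.array(im["R"]);t=np.array(im["t"],float)
    return cv2.projectPoints(np.array(X,float).reshape(-1,1,3),cv2.Rodrigues(R)[0],t,np.array(im["camera_matrix"]),np.array(im["dist"]))[0][:,0]
E
python3 - <<'E'
from h import *
a=shot("top"); b=shot("scene")
cv2.imwrite("pics/a.png",np.hstack([cv2.resize(x["pixels"][:,:,::-1],(560,420)) for x in (a,)]))
cv2.imwrite("pics/b.png",b["pixels"][:,:,::-1])
for im in (a,b): print(-np.array(im["R"]).T@im["t"])
for c in ("top","scene"):
  for q in ("magazine","mouth","cover","lock_tab","tab_pad","rammer","rammer_broad","cheese_left","cheese_right","mould_low","follower"):
    print(c,q,[(round(r["score"],2),np.round(r["location"]),int(r["pixels"].sum())) for r in bot.cut_out(c,q)][:3])
print(bot.observe())
E
```

```text
pics
[0.34551545 0.02323944 1.62176267]
[-0.05079023 -0.80337653  1.25069403]
top magazine []
top mouth []
top cover []
top lock_tab []
top tab_pad []
top rammer []
top rammer_broad []
top cheese_left []
top cheese_right []
top mould_low []
top follower []
scene magazine [(0.66, array([288., 219.]), 3081)]
scene mouth [(0.93, array([288., 217.]), 2975)]
scene cover [(0.73, array([295., 219.]), 495), (0.41, array([289., 220.]), 3012)]
scene lock_tab [(0.54, array([295., 212.]), 194)]
scene tab_pad [(0.61, array([297., 212.]), 202), (0.27, array([349., 308.]), 681)]
scene rammer []
scene rammer_broad [(0.56, array([347., 310.]), 660)]
scene cheese_left [(0.66, array([237., 152.]), 2067)]
scene cheese_right [(0.75, array([305., 316.]), 3388)]
scene mould_low [(0.9, array([371., 363.]), 1508)]
scene follower [(0.89, array([197., 153.]), 261)]
{'clock': 1.2, 'joint_positions': array([ 1.10290600e+00,  8.72150267e-02,  1.37069813e+00,  1.35060389e-06,
        1.68360089e+00, -1.03070251e-01]), 'dq': array([ 1.23164391e-03, -2.41093437e-07,  2.97794378e-04,  1.47805734e-03,
       -6.92256932e-04, -2.78017139e-04]), 'joint_efforts': array([-4.87715497e-04, -3.40049279e+01, -3.02594197e+01,  7.17183086e-02,
        2.38800177e-02,  1.55049232e-06]), 'eef_pos': array([0.19622634, 0.51382367, 0.23049861]), 'ee_rot': array([1.81400075e-01, 9.83409381e-01, 3.79020765e-05, 1.04248424e-05]), 'contact_force': array([0.03354496, 0.47075953, 0.0950012 ]), 'torque': array([ 0.00109249,  0.01053335, -0.01365044]), 'gripper_width': 0.09381070224534939}
```

View pics/a.png

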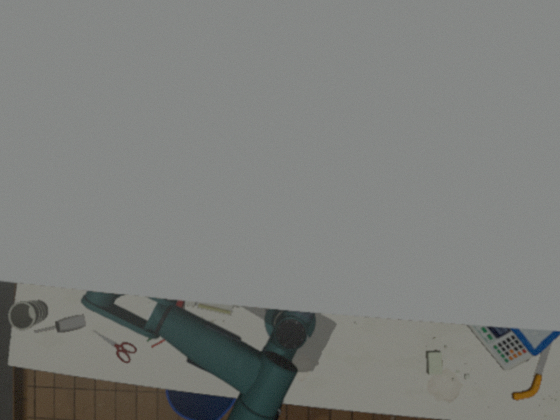

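View pics/b.png

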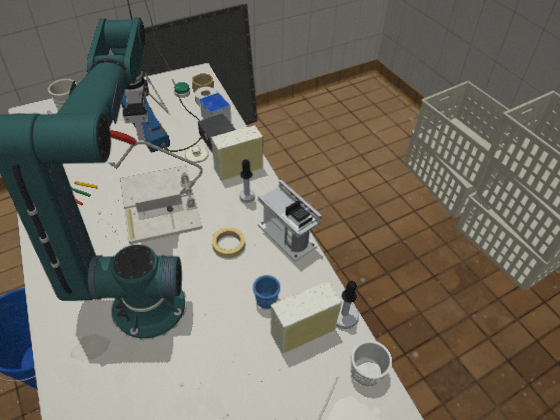

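```bash
python3 - <<'E'
from h import *
b=shot("scene"); P=b["pixels"][:,:,::-1]
f=lambda x0,y0,w,h,s: cv2.resize(P[y0:y0+h,x0:x0+w],(w*s,h*s),interpolation=cv2.INTER_CUBIC)
m=f(250,170,84,96,6)            # 504x576
r=np.vstack([f(224,150,48,60,5)[:300-12],f(325,278,48,60,5)[:288]]) # 240x576
cv2.imwrite("pics/c.png",np.hstack([m,r]))
for n,px in (("A",(247,196)),("B",(347,318))): print(n,atz(b,px,0.01).round(3))
def w(r0,r1,z):print((atz(b,r0,z)-atz(b,r1,z)).round(3))
print("mag",atz(b,(288,217),.09).round(3), "tab",atz(b,(296,212),.158).round(3))
print("camdir",ray(b,(280,10)),ray(b,(280,210)))
E
```

```text
A [0.445 0.246 0.01 ]
B [ 0.482 -0.311  0.01 ]
mag [0.486 0.039 0.09 ] tab [ 0.485 -0.004  0.158]
camdir (array([-0.05079023, -0.80337653,  1.25069403]), array([ 0.48867597,  0.84499591, -0.4791871 ])) (array([-0.05079023, -0.80337653,  1.25069403]), array([ 0.34120444,  0.567818  , -0.74931936]))
```

View pics/c.png

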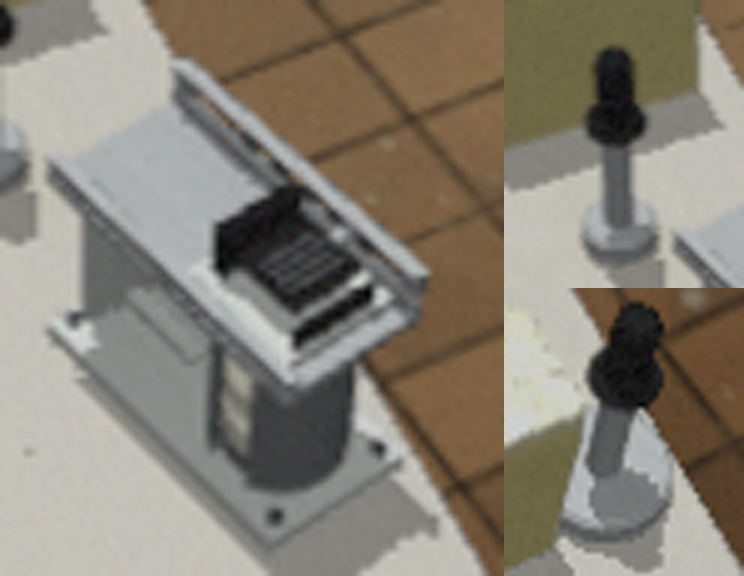

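```bash
python3 - <<'E'
from h import *
from scipy.optimize import least_squares
b=shot("scene")
c=lambda u,v:((u+.5)/6-.5+250,(v+.5)/6-.5+170)
pts=[((-.046,.095,.130),c(50,156)),((-.046,-.095,.130),c(294,372)),((.046,.095,.16),c(182,60)),((.046,-.095,.16),c(428,270)),
((-.048,.095,.0),c(48,328)),((-.048,-.095,.0),c(270,546)),((.048,-.095,.0),c(402,462))]
L=np.array([p[0] for p in pts]);U=np.array([p[1] for p in pts])
def W(p,L):
    L=np.atleast_2d(L);c_,s=np.cos(p[2]),np.sin(p[2]);return np.c_[p[0]+c_*L[:,0]-s*L[:,1],p[1]+s*L[:,0]+c_*L[:,1],L[:,2]]
r=least_squares(lambda p:(proj(b,W(p,L))-U).ravel(),[.49,.04,0.])
print(r.x.round(4),np.degrees(r.x[2]));print(r.fun.reshape(-1,2).round(1))
print("mouth",W(r.x,[0,-.045,.13]).round(4),"pad guess",W(r.x,[0,-.045,.158]))
cp=lambda u,v:((u+.5)/6-.5+250,(v+.5)/6-.5+170)
print("pad centre seen",atz(b,cp(312,262),.158).round(4), "pad loc proj",(proj(b,W(r.x,[0,-.045,.158]))-[250,170])*6)
# rammer A: foot top ellipse centre, collar, handle top
ca=lambda u,v:((u-504+.5)/5-.5+224,(v+.5)/5-.5+150)
for n,px,z in (("foot",ca(619,226),.022),("collar",ca(616,120),.115),("top",ca(614,55),.170)): print(n,atz(b,px,z).round(4))
cl=bot.cut_out("scene","cheese_left")[0]["pixels"];v,u=np.nonzero(cl)
x=[(u.min(),v[u.argmin()]),(u[v.argmax()],v.max()),(u.max(),v[u.argmax()]),(u[v.argmin()],v.min())]
print(x,[atz(b,q,0).round(3) for q in x],[atz(b,q,.153).round(3) for q in x])
E
```

```text
[0.4861 0.0405 0.1744] 9.993491124419327
[[-0.4  1.3]
 [-1.3  2.9]
 [ 0.8 -2.3]
 [ 0.5 -1.4]
 [-0.2 -0.3]
 [-0.   0.2]
 [ 0.8 -0.9]]
mouth [[ 0.4939 -0.0039  0.13  ]] pad guess [[ 0.4939477  -0.00385516  0.158     ]]
pad centre seen [ 0.4969 -0.0164  0.158 ] pad loc proj [[291.35227835 244.64377566]]
foot [0.4416 0.242  0.022 ]
collar [0.4456 0.2494 0.115 ]
top [0.4473 0.2524 0.17  ]
[(np.int64(212), np.int64(137)), (np.int64(220), np.int64(179)), (np.int64(262), np.int64(136)), (np.int64(249), np.int64(125))] [array([0.47 , 0.601, 0.   ]), array([0.401, 0.375, 0.   ]), array([0.646, 0.515, 0.   ]), array([0.631, 0.599, 0.   ])] [array([0.406, 0.429, 0.153]), array([0.346, 0.231, 0.153]), array([0.56 , 0.354, 0.153]), array([0.548, 0.428, 0.153])]
```

```bash
python3 -m creep '[[0,0,-0.03,0],[-0.03,-0.01,-0.06,-6],[-0.06,-0.03,-0.07,-12],[-0.09,-0.05,-0.07,-18],[-0.125,-0.07,-0.07,-24],[-0.16,-0.09,-0.07,-31],[-0.195,-0.11,-0.07,-31],[-0.23,-0.13,-0.07,-31],[-0.265,-0.15,-0.07,-31],[-0.3,-0.17,-0.07,-31],[-0.333,-0.188,-0.07,-31]]' 255; python3 - <<'E'
from h import *
w=shot("wrist","w1.png"); o=bot.observe(); print(o["eef_pos"],o["ee_rot"],o["contact_force"],o["clock"])
print(-np.array(w["R"]).T@w["t"],np.array(w["R"])[2])
for q in ("rammer","rammer_broad","cheese_left"):
    for r in bot.cut_out("wrist",q)[:2]:
        print(q,round(r["score"],2),np.round(r["location"]),int(r["pixels"].sum()),atz(w,r["location"],.15).round(3))
E
```

```text
clock: 2.27
eef_pos: [0.4412, 0.2173, 0.3008]
ee_rot: [-0.088, 0.996, 0.0, 0.0]
contact_force: [0.6, 0.1, 0.1]
gripper_width: 0.0242
[0.44519006 0.21238432 0.29998439] [-0.08395167  0.9964654  -0.00265208  0.00133409] [ 1.97231679 -2.78255389  0.37196665] 2.3167
[0.37524722 0.20610463 0.45503894] [ 0.22815766  0.04049073 -0.97278188]
rammer 0.82 [308. 200.] 1723 [0.431 0.246 0.15 ]
cheese_left 0.62 [430. 232.] 10601 [0.442 0.376 0.15 ]
```

View pics/w1.png

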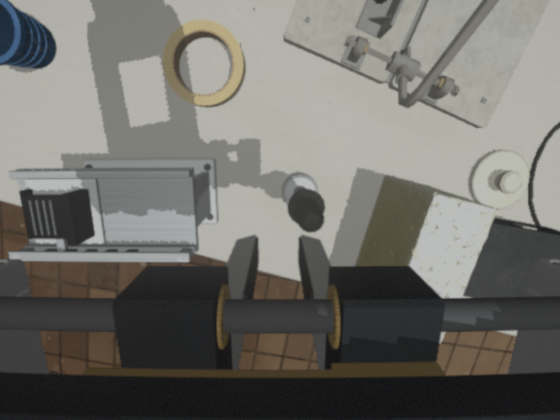

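```bash
python3 - <<'E'
from h import *
w=shot("wrist"); o=bot.observe(); print(o["eef_pos"],o["contact_force"],o["clock"])
T=np.array(o["eef_pos"])
for n,px,z in (("foot",(300,190),.011),("foottop",(299,187),.022),("top",(312,218),.175),("collar",(306,206),.118),
 ("deck-x+y",(196,172),.13),("deck-x-y",(13,172),.13),("rack+y",(190,249),.16),("rack-y",(12,252),.16),("foot+y-x",(216,160),.006),("foot+y+x",(217,222),.006),
 ("stop",(91,215),.170),("pad+ystop",(58,215),.158)): print(n,atz(w,px,z).round(4))
print(proj(w,[T+[0,0,-.025]]))
E
```

```text
[0.4399942  0.21963513 0.30050984] [-0.53698055  0.00683879 -0.95406513] 2.5167
foot [0.4424 0.2518 0.011 ]
foottop [0.4368 0.2485 0.022 ]
top [0.4412 0.2513 0.175 ]
collar [0.4425 0.251  0.118 ]
deck-x+y [0.4244 0.13   0.13  ]
deck-x-y [ 0.4575 -0.0647  0.13  ]
rack+y [0.4973 0.14   0.16  ]
rack-y [ 0.5339 -0.0426  0.16  ]
foot+y-x [0.4214 0.1265 0.006 ]
foot+y+x [0.5118 0.1398 0.006 ]
stop [0.476 0.045 0.17 ]
pad+ystop [0.4861 0.0047 0.158 ]
[[278.72462576 249.22721962]]
```

```bash
python3 -m creep '[[0,-0.035,0.01,0],[-0.002,-0.07,0.02,0],[-0.004,-0.105,0.03,0],[-0.006,-0.14,0.04,0],[-0.008,-0.175,0.05,0],[-0.009,-0.21,0.06,0],[-0.009,-0.234,0.06,0],[-0.009,-0.234,0.06,0],[-0.009,-0.234,0.06,0]]' 255; python3 - <<'E'
from h import *
w=shot("wrist","w2.png"); o=bot.observe(); print(o["eef_pos"],o["ee_rot"],o["contact_force"],o["clock"],o["gripper_width"])
for q in ("tab_pad","cover"):
    for r in bot.cut_out("wrist",q)[:2]:
        print(q,round(r["score"],2),np.round(r["location"]),int(r["pixels"].sum()),atz(w,r["location"],.158).round(4))
E
```

```text
clock: 3.27
eef_pos: [0.49, -0.0085, 0.2405]
ee_rot: [-0.088, 0.996, 0.001, -0.0]
contact_force: [-0.6, 0.1, -0.1]
gripper_width: 0.0004
[ 0.49004328 -0.00783655  0.24083841] [-8.88469495e-02  9.96045121e-01  5.01459623e-04  2.90123842e-04] [0.21804347 0.10442106 0.80187341] 3.3167 0.00036573600644249755
tab_pad 0.59 [279. 218.] 2609 [ 0.4854 -0.0082  0.158 ]
tab_pad 0.48 [342. 209.] 23215 [0.4695 0.0392 0.158 ]
cover 0.89 [283. 211.] 6589 [ 0.4793 -0.0062  0.158 ]
```

View pics/w2.png

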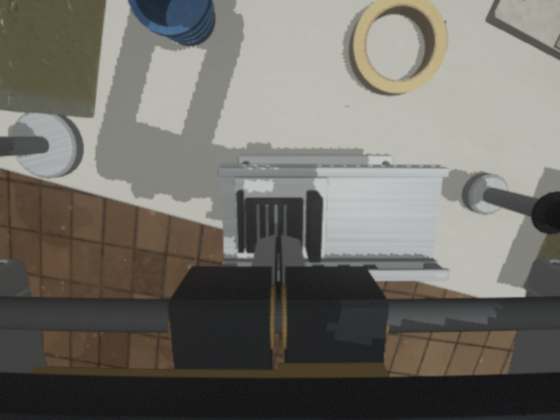

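```bash
python3 - <<'E'
from h import *
w=shot("wrist"); o=bot.observe()
T=np.array(o["eef_pos"]);ex=np.array([np.cos(.172),np.sin(.172)]);ey=np.array([-ex[1],ex[0]]);M=np.array([.4855,.0402])
print(T.round(4))
for n,px,z in (("stop near -x",(306,191),.17),("stop far -x",(324,191),.17),("stop near+x",(306,258),.17),("pad -y,-x",(247,199),.158),("pad -y +x",(246,240),.158),("blackbar",(240,191),.15),("cover -x-y",(236,179),.135),("cover -x+y",(327,179),.135),("deck-x-y",(220,172),.13),("deck-x+y",(446,172),.13)):
    p=atz(w,px,z)[:2]-M; print(n,(p@ex).round(4),(p@ey).round(4))
print("tcp",(T[:2]-M)@ex,(T[:2]-M)@ey)
E
```

```text
[ 0.4901 -0.0076  0.2411]
stop near -x -0.0319 -0.027
stop far -x -0.032 -0.0139
stop near+x 0.0202 -0.0255
pad -y,-x -0.0232 -0.0714
pad -y +x 0.0101 -0.0727
blackbar -0.0281 -0.0776
cover -x-y -0.0356 -0.0826
cover -x+y -0.0362 -0.0065
deck-x-y -0.0408 -0.0967
deck-x+y -0.0427 0.0964
tcp -0.003635841269487808 -0.047848136886181884
```

```bash
python3 -m creep '[[0,0,0.025,0],[0,0,0.045,0],[0,0,0.053,0],[0,0,0.053,0]]' 255;  python3 -m creep '[[0,0,0.003,0],[0,0,0.006,0],[0,0,0.009,0],[0,0,0.0115,0],[0,0,0.0115,0],[0,0,0.0115,0]]'
```

```text
clock: 3.8
eef_pos: [0.4887, -0.0081, 0.1852]
ee_rot: [-0.089, 0.996, 0.001, -0.002]
contact_force: [-0.3, -0.7, 0.6]
gripper_width: 0.0005
clock: 4.3
eef_pos: [0.491, -0.0093, 0.1773]
ee_rot: [-0.088, 0.996, 0.0, 0.001]
contact_force: [0.9, 1.2, 4.3]
gripper_width: 0.0007
```

```bash
python3 -m creep '[[0,0,0.0015,0],[0,0,0.003,0],[0,0,0.003,0],[0,0,0.003,0]]'; python3 - <<'E'
from h import *
for i in range(4):
    shot("wrist"); o=bot.observe(); print(o["eef_pos"].round(4),o["contact_force"].round(1))
E
```

```text
clock: 4.63
eef_pos: [0.4911, -0.0096, 0.1752]
ee_rot: [-0.088, 0.996, -0.0, 0.002]
contact_force: [0.3, 0.5, 8.5]
gripper_width: 0.0004
[ 0.491  -0.0096  0.1752] [0.1 0.3 8.3]
[ 0.4911 -0.0096  0.1752] [-0.5  1.2  9.6]
[ 0.491  -0.0096  0.1752] [-1.5  0.8  7.8]
[ 0.4911 -0.0096  0.1752] [-0.3  1.1  8.2]
```

```bash
python3 -m creep '[[0,0.004,0.0005,0],[0,0.008,0.0005,0],[0,0.012,0.0005,0],[0,0.016,0.0005,0],[0,0.02,0.0005,0],[0,0.024,0.0005,0],[0,0.03,0.0005,0],[0,0.036,0.0005,0],[0,0.042,0.0005,0],[0,0.048,0.0005,0],[0,0.054,0.0005,0],[0,0.06,0.0005,0]]'
```

```text
clock: 5.83
eef_pos: [0.4807, 0.0487, 0.1751]
ee_rot: [-0.088, 0.996, -0.001, 0.002]
contact_force: [-1.7, -1.7, 9.6]
gripper_width: 0.0004
```

```bash
python3 -m creep '[[0,0.006,0,0],[0,0.012,0,0],[0,0.018,0,0],[0,0.023,0,0],[0,0.027,0,0],[0,0.03,0,0],[0,0.03,0,0]]'; python3 - <<'E'
from h import *
w=shot("wrist","w3.png",(180,130,480,300),2)
o=bot.observe(); T=o["eef_pos"];print(T,o["contact_force"],o["clock"])
ex=np.array([np.cos(.172),np.sin(.172)]);ey=np.array([-ex[1],ex[0]]);M=np.array([.4855,.0402])
print("tcp",(T[:2]-M)@ex,(T[:2]-M)@ey)
E
```

```text
clock: 6.42
eef_pos: [0.4755, 0.0785, 0.1751]
ee_rot: [-0.088, 0.996, -0.001, 0.002]
contact_force: [-1.3, -2.5, 9.7]
gripper_width: 0.0006
[0.4754813  0.07846569 0.17513356] [-0.85539301 -1.15805177 10.20872287] 6.4667
tcp -0.0033215787011150197 0.03941579032436633
```

View pics/w3.png

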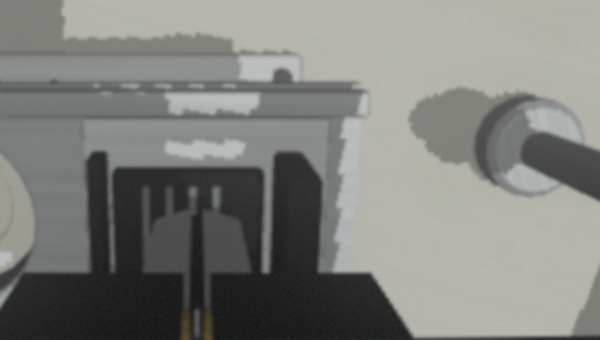

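```bash
python3 -m creep '[[0,0.003,0,0],[0,0.006,0,0],[0,0.009,0,0],[0,0.012,0,0],[0,0.012,0,0]]'; python3 - <<'E'
from h import *
w=shot("wrist","w4.png",(180,130,480,300),2)
o=bot.observe(); T=o["eef_pos"];print(T,o["contact_force"],o["clock"])
ex=np.array([np.cos(.172),np.sin(.172)]);ey=np.array([-ex[1],ex[0]]);M=np.array([.4855,.0402])
print("tcp",(T[:2]-M)@ex,(T[:2]-M)@ey)
for u in (316,): print((atz(w,(u,215),.162)[:2]-M)@ey)
E
```

```text
clock: 6.88
eef_pos: [0.4741, 0.0887, 0.1751]
ee_rot: [-0.087, 0.996, -0.003, 0.003]
contact_force: [-0.4, -5.2, 9.8]
gripper_width: 0.0006
[0.47411085 0.08870669 0.17512401] [ 0.8597027  -4.45600875  8.51241961] 6.9333
tcp -0.0029190247073783496 0.04974024021115233
0.07103431760094532
```

```bash
python3 -m creep '[[0,0.002,0,0],[0,0.004,0,0],[0,0.004,0,0],[0,0.004,0,0]]'; python3 - <<'E'
from h import *
w=shot("wrist","w4.png",(180,130,480,300),2)
o=bot.observe(); T=o["eef_pos"];print(T,o["contact_force"],o["clock"])
ex=np.array([np.cos(.172),np.sin(.172)]);ey=np.array([-ex[1],ex[0]]);M=np.array([.4855,.0402])
print("tcp",(T[:2]-M)@ex,(T[:2]-M)@ey)
E
```

```text
clock: 7.27
eef_pos: [0.4739, 0.09, 0.1751]
ee_rot: [-0.087, 0.996, -0.006, 0.003]
contact_force: [0.7, -11.3, 8.8]
gripper_width: 0.0007
[0.47390934 0.08996407 0.17514273] [  1.2985584  -11.49654296   8.76128753] 7.3167
tcp -0.002902356023552632 0.0510135509653155
```

View pics/w4.png

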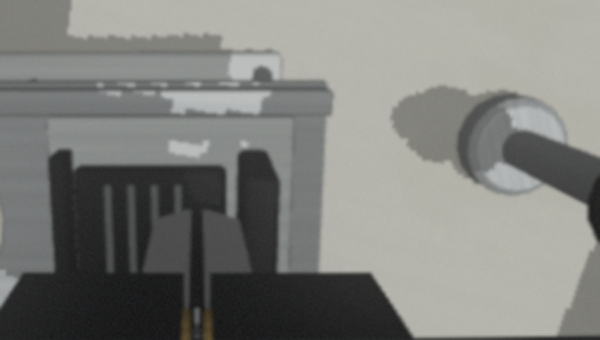

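```bash
python3 - <<'E'
from h import *
w=shot("wrist")
ex=np.array([np.cos(.172),np.sin(.172)]);ey=np.array([-ex[1],ex[0]]);M=np.array([.4855,.0402])
for n,u,v,z in (("cover+y",292,130,.135),("deck+y",328,95,.13),("deck+y",325,200,.13),("cover-y",48,130,.135),("stopnear top",238,165,.162)):
    p=atz(w,(180+u/2,130+v/2),z)[:2]-M; print(n,(p@ex).round(4),(p@ey).round(4))
E
python3 -m creep '[[0,-0.004,0,0],[0,-0.008,0,0],[0,-0.008,-0.01,0],[0,-0.008,-0.03,0],[0,-0.008,-0.06,0],[0,-0.008,-0.1,0]]'
```

```text
cover+y -0.0338 0.0812
deck+y -0.0443 0.093
deck+y -0.0093 0.0938
cover-y -0.0335 0.0041
stopnear top -0.0291 0.0629
clock: 7.87
eef_pos: [0.471, 0.0866, 0.27]
ee_rot: [-0.088, 0.996, -0.0, -0.004]
contact_force: [1.3, -0.1, 0.4]
gripper_width: 0.0006
```

```bash
python3 - <<'E'
from h import *
w=shot("wrist","w5.png",(150,100,550,400),2)
o=bot.observe();print(o["eef_pos"],o["clock"])
E
```

```text
[0.47474023 0.08687238 0.2812258 ] 7.9167
```

View pics/w5.png

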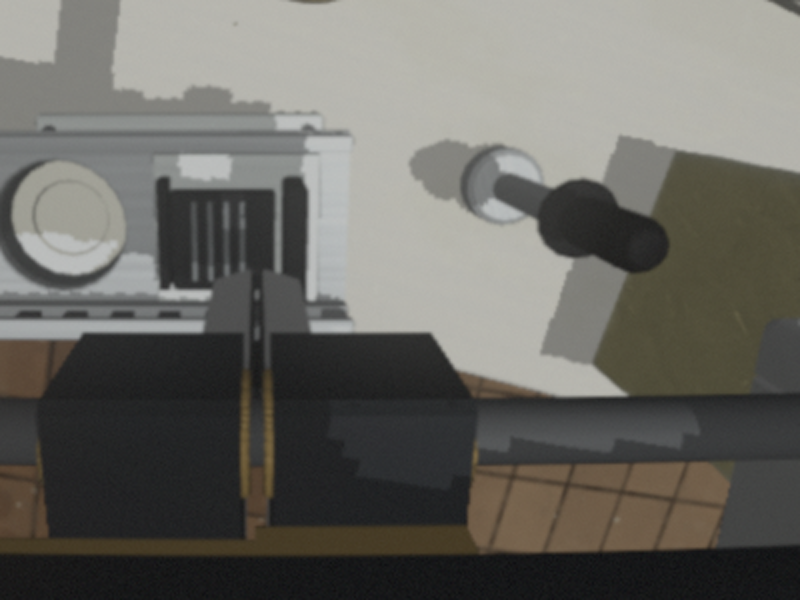

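```bash
python3 - <<'E'
from h import *
w=shot("wrist")
cv2.imwrite("pics/w6.png",cv2.resize(w["pixels"][150:260,150:340,::-1],None,fx=4,fy=4,interpolation=cv2.INTER_CUBIC))
g=w["pixels"][178:200].mean(2).mean(0); print(np.round(g[215:335]).astype(int).tolist())
ex=np.array([np.cos(.172),np.sin(.172)]);ey=np.array([-ex[1],ex[0]]);M=np.array([.4855,.0402])
for n,u,v,z in (("cover+y",318,200,.135),("deck+y",352,180,.13),("cover-y",152,200,.135),("stopnear top",282,200,.17)):
    p=atz(w,(150+u/2,100+v/2),z)[:2]-M; print(n,(p@ex).round(4),(p@ey).round(4))
print(bot.observe()["eef_pos"])
E
```

```text
[130, 130, 130, 130, 130, 130, 130, 130, 130, 130, 130, 130, 129, 126, 119, 103, 75, 61, 60, 58, 59, 66, 77, 85, 87, 89, 91, 91, 92, 93, 93, 94, 98, 102, 100, 94, 92, 91, 91, 94, 102, 105, 100, 93, 92, 93, 95, 100, 107, 108, 100, 91, 87, 86, 86, 88, 94, 95, 90, 86, 84, 84, 84, 85, 85, 85, 85, 85, 85, 85, 86, 90, 105, 128, 139, 130, 103, 74, 63, 63, 64, 64, 65, 67, 70, 75, 82, 98, 129, 167, 188, 193, 193, 190, 184, 183, 189, 191, 192, 192, 192, 192, 192, 192, 192, 192, 193, 192, 189, 185, 184, 183, 183, 183, 183, 183, 183, 183, 183, 184]
cover+y -0.0077 0.0784
deck+y -0.0168 0.0954
cover-y -0.0073 -0.003
stopnear top -0.015 0.0593
[0.47520547 0.08695793 0.27937093]
```

View pics/w6.png

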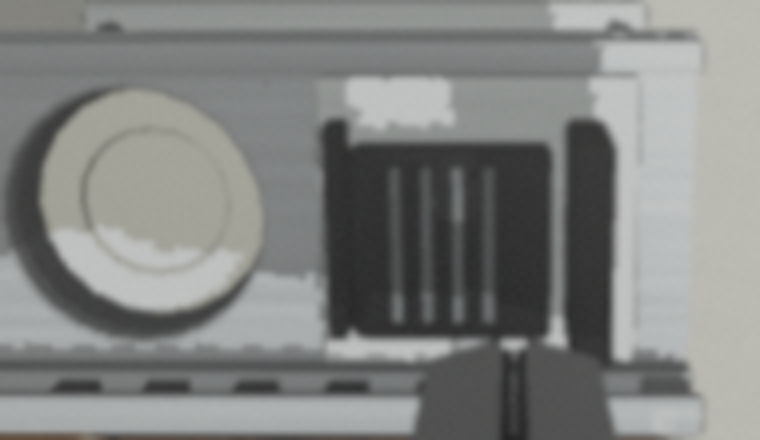

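```bash
python3 -m creep '[[0,-0.006,0.035,0],[0,-0.006,0.07,0],[0,-0.006,0.085,0],[0,-0.006,0.091,0],[0,-0.006,0.095,0],[0,-0.006,0.099,0],[0,-0.006,0.103,0],[0,-0.006,0.106,0],[0,-0.006,0.106,0],[0,-0.006,0.106,0]]'; python3 - <<'E'
from h import *
for i in range(3):
    shot("wrist"); o=bot.observe(); print(o["eef_pos"].round(4),o["contact_force"].round(1))
E
```

```text
clock: 8.8
eef_pos: [0.4736, 0.081, 0.1748]
ee_rot: [-0.088, 0.996, -0.0, 0.002]
contact_force: [-14.6, -2.0, 28.2]
gripper_width: 0.0006
[0.4736 0.081  0.1748] [-15.6  -1.9  29.1]
[0.4736 0.081  0.1748] [-15.5  -2.1  26.9]
[0.4736 0.081  0.1748] [-14.6  -2.7  27.6]
```

```bash
python3 -m creep '[[0,0,-0.001,0],[0,0,-0.002,0],[0,0,-0.002,0],[0,0,-0.002,0]]'
```

```text
clock: 9.28
eef_pos: [0.4735, 0.081, 0.1749]
ee_rot: [-0.088, 0.996, -0.0, 0.001]
contact_force: [-12.8, -1.6, 20.5]
gripper_width: 0.0004
```

```bash
python3 -m creep '[[0,0,-0.0012,0],[0,0,-0.0025,0],[0,0,-0.0025,0],[0,0.003,-0.0025,0],[0,0.006,-0.0025,0],[0,0.009,-0.0025,0],[0,0.012,-0.0025,0],[0,0.012,-0.0025,0]]'
```

```text
clock: 9.95
eef_pos: [0.4744, 0.09, 0.1752]
ee_rot: [-0.087, 0.996, -0.004, 0.004]
contact_force: [-1.3, -8.5, 7.4]
gripper_width: 0.0004
```

```bash
python3 -m creep '[[0,0,-0.006,0],[0,0,-0.014,0],[0,0,-0.022,0],[0,0,-0.04,0],[0,-0.01,-0.08,0],[0,-0.014,-0.105,0],[0,-0.014,-0.105,0],[0,-0.014,-0.105,0]]'; python3 - <<'E'
from h import *
w=shot("wrist")
cv2.imwrite("pics/w7.png",cv2.resize(w["pixels"][150:260,150:340,::-1],None,fx=4,fy=4,interpolation=cv2.INTER_CUBIC))
print(bot.observe()["eef_pos"],bot.observe()["clock"])
E
```

```text
clock: 10.62
eef_pos: [0.4757, 0.0795, 0.279]
ee_rot: [-0.088, 0.996, 0.0, 0.003]
contact_force: [-0.2, -0.6, -0.5]
gripper_width: 0.0007
[0.47473872 0.07951745 0.2767912 ] 10.6667
```

View pics/w7.png

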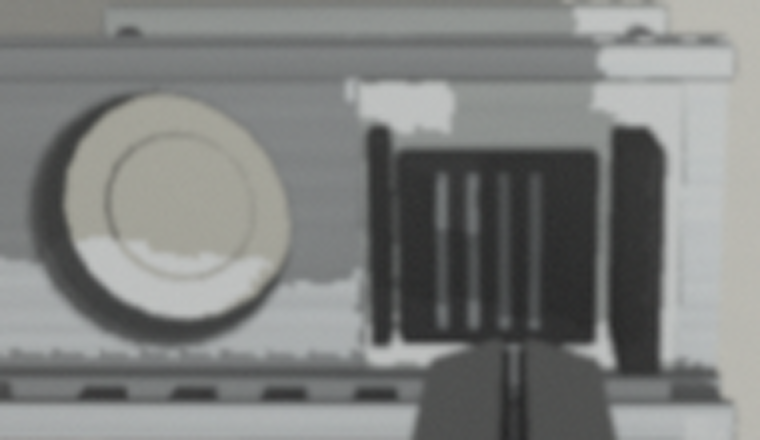

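```bash
python3 -m creep '[[0,0.035,0,0],[0,0.07,0,0],[0,0.105,0,0],[0.001,0.14,0,0],[0.002,0.165,0,0],[0.002,0.175,0,0],[0.002,0.175,0,0],[0.002,0.175,0,0]]' 92; python3 - <<'E'
from h import *
w=shot("wrist"); o=bot.observe();print(o["eef_pos"],o["clock"],o["gripper_width"])
T=o["eef_pos"]
r=bot.cut_out("wrist","rammer")[0];m=r["pixels"];print(r["score"],m.sum())
print("proj top/collar/foot",proj(w,[[.442,.2513,.175],[.442,.2513,.118],[.442,.2513,.0]]).round(1))
v,u=np.nonzero(m)
for a in range(v.min(),v.max()+1,6):
    s=u[v==a]; 
    if len(s): print(a,s.min(),s.max(),end=" | ")
for q in bot.cut_out("wrist","cheese_left")[:1]:
    c=q["pixels"].astype(np.uint8);cn=max(cv2.findContours(c,0,2)[0],key=cv2.contourArea);ap=cv2.approxPolyDP(cn,4,True)[:,0]
    print("\n",[(p.tolist(),atz(w,p,.153)[:2].round(3).tolist()) for p in ap])
cv2.imwrite("pics/w8.png",w["pixels"][:,:,::-1])
E
```

```text
clock: 11.33
eef_pos: [0.4413, 0.2508, 0.2747]
ee_rot: [-0.089, 0.996, -0.001, -0.001]
contact_force: [0.3, 0.4, 0.3]
gripper_width: 0.0504
[0.44166813 0.25024169 0.27508768] 11.3833 0.054166985025420375
0.56 2006
proj top/collar/foot [[278.  219.5]
 [278.1 205.1]
 [278.2 187.2]]
171 276 276 | 177 264 290 | 183 261 295 | 189 259 296 | 195 259 296 | 201 258 296 | 207 257 296 | 213 258 295 | 219 261 292 | 225 263 289 | 231 268 285 | 
 [([367, 175], [0.394, 0.323]), ([346, 244], [0.46, 0.319]), ([374, 286], [0.497, 0.355]), ([379, 265], [0.475, 0.355]), ([461, 266], [0.462, 0.433]), ([483, 212], [0.407, 0.437]), ([480, 208], [0.404, 0.433])]
```

```bash
python3 -m creep '[[0,-0.001,0.03,0],[0,-0.001,0.06,0],[0,-0.001,0.085,0],[0,-0.001,0.105,0],[0,-0.001,0.118,0],[0,-0.001,0.126,0],[0,-0.001,0.129,0],[0,-0.001,0.129,0],[0,-0.001,0.129,0]]' 92
```

```text
clock: 12.23
eef_pos: [0.4426, 0.25, 0.1481]
ee_rot: [-0.088, 0.996, 0.0, 0.001]
contact_force: [-0.3, 0.8, -0.2]
gripper_width: 0.06
```

```bash
python3 -m creep '[[0,0,0.001,0],[0,0,0.002,0],[0,0,0.002,0]]' 92;  python3 -m creep '[[0,0,0,0],[0,0,0,0],[0,0,0,0],[0,0,0,0],[0,0,0,0],[0,0,0,0]]' 255
```

```text
clock: 12.48
eef_pos: [0.4422, 0.2503, 0.1456]
ee_rot: [-0.088, 0.996, 0.0, 0.001]
contact_force: [0.4, -0.7, -0.1]
gripper_width: 0.0602
clock: 12.98
eef_pos: [0.4419, 0.25, 0.1449]
ee_rot: [-0.088, 0.996, -0.0, -0.0]
contact_force: [-0.7, 0.4, 1.2]
gripper_width: 0.0255
```

```bash
python3 -m creep '[[0,0,-0.01,0],[0,0,-0.03,0],[0,0,-0.06,0],[0,0,-0.09,0],[0,0,-0.12,0],[0,0,-0.15,0],[0,0,-0.18,0],[0,0,-0.205,0],[0,0,-0.215,0],[0,0,-0.215,0]]' 255 && python3 -m creep '[[0,-0.02,0,0],[-0.001,-0.045,0,0],[-0.002,-0.075,0,0],[-0.003,-0.105,0,0],[-0.004,-0.135,0,0],[-0.005,-0.165,0,0],[-0.006,-0.195,0,0],[-0.006,-0.225,0,0],[-0.006,-0.245,0,0],[-0.006,-0.255,0,0],[-0.006,-0.259,0,0],[-0.006,-0.259,0,0]]' 255; python3 - <<'E'
from h import *
w=shot("wrist"); o=bot.observe();print(o["eef_pos"],o["clock"],o["gripper_width"],o["ee_rot"],o["contact_force"])
b=shot("scene")
cv2.imwrite("pics/d1.png",np.hstack([cv2.resize(w["pixels"][110:290,180:380,::-1],None,fx=2,fy=2),cv2.resize(b["pixels"][100:280,230:430,::-1],None,fx=2,fy=2)]))
for q,im in (("wrist",w),("scene",b)):
  for n in ("rammer","mouth"):
    for r in bot.cut_out(q,n)[:1]:
      v,u=np.nonzero(r["pixels"]);print(q,n,r["score"],r["location"],u.min(),u.max(),v.min(),v.max())
B=o["eef_pos"]-[0,0,.1455]
for im in (w,b): print(proj(im,[B,[.4932,-.0041,.13]]).round(1))
E
```

```text
clock: 13.82
eef_pos: [0.4425, 0.2504, 0.3628]
ee_rot: [-0.088, 0.996, 0.001, 0.002]
contact_force: [0.2, -0.1, -4.4]
gripper_width: 0.0257
clock: 14.82
eef_pos: [0.4929, -0.0039, 0.3583]
ee_rot: [-0.088, 0.996, 0.001, -0.001]
contact_force: [0.6, -0.2, -3.5]
gripper_width: 0.0259
[ 0.49289015 -0.0031289   0.35884373] 14.8667 0.025300901491038977 [-8.82221204e-02  9.96100020e-01  7.31987042e-04 -1.03556874e-03] [-0.55559865  0.13587013 -4.08823092]
wrist mouth 0.78 [325.5, 181.9] 234 394 146 235
scene rammer 0.58 [299.0, 185.7] 291 308 151 203
scene mouth 0.92 [286.5, 218.3] 257 320 179 260
[[278.1 207.2]
 [277.2 192.7]]
[[299.2 198.1]
 [297.9 217.1]]
```

View pics/d1.png

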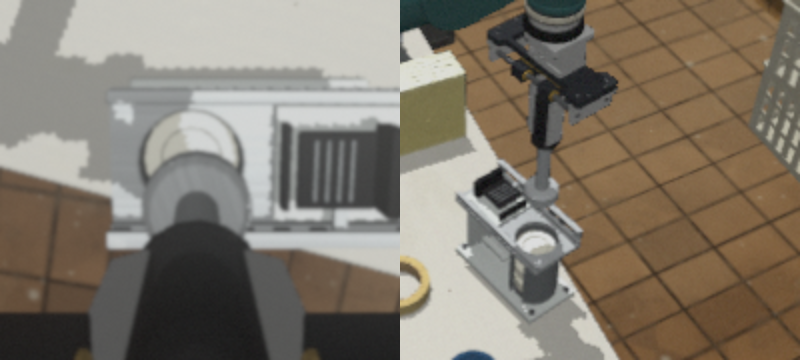

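```bash
python3 - <<'E'
from h import *
from scipy.ndimage import map_coordinates
w=shot("wrist");o=bot.observe();T=o["eef_pos"];print(T)
g=cv2.GaussianBlur(w["pixels"].mean(2),(0,0),.7)
ex=np.array([np.cos(.174),np.sin(.174)]);ey=np.array([-ex[1],ex[0]])
a=np.radians(np.arange(172,369,4)) # -x half
a=np.radians(np.arange(95,266,4))
def ring(c,r):
    p=c+np.outer(r*np.cos(a),ex)+np.outer(r*np.sin(a),ey)
    q=proj(w,np.c_[p,np.full(len(p),.13)]);return map_coordinates(g,[q[:,1],q[:,0]],order=1)
best=[]
for dx in np.arange(-6,6.1,.5):
  for dy in np.arange(-6,6.1,.5):
    c=np.array([.4932,-.0041])+(dx*ex+dy*ey)/1e3
    d=ring(c,.0340)-ring(c,.0310); best.append((np.clip(d,-20,40).mean(),dx,dy))
print(sorted(best)[-8:])
E
```

```text
[ 0.49310128 -0.00288208  0.36018752]
[(np.float64(20.007175495527463), np.float64(-3.5), np.float64(-3.5)), (np.float64(20.39218581294242), np.float64(-4.5), np.float64(-2.5)), (np.float64(20.547861734961746), np.float64(-4.5), np.float64(-3.0)), (np.float64(20.569367660270043), np.float64(-4.0), np.float64(-3.5)), (np.float64(21.06989226433222), np.float64(-3.5), np.float64(-2.5)), (np.float64(21.17913345003789), np.float64(-3.5), np.float64(-3.0)), (np.float64(21.445646794496927), np.float64(-4.0), np.float64(-2.5)), (np.float64(21.57426386476992), np.float64(-4.0), np.float64(-3.0))]
```

```bash
python3 - <<'E'
from h import *
from scipy.ndimage import map_coordinates
w=shot("wrist");o=bot.observe();T=o["eef_pos"];print(T)
ex=np.array([np.cos(.174),np.sin(.174)]);ey=np.array([-ex[1],ex[0]])
g=cv2.GaussianBlur(w["pixels"].astype(float),(0,0),.7)
def fit(c0,z,R,a):
    a=np.radians(a)
    def ring(c,r):
        p=c+np.outer(r*np.cos(a),ex)+np.outer(r*np.sin(a),ey)
        q=proj(w,np.c_[p,np.full(len(p),z)]);return np.stack([map_coordinates(g[:,:,k],[q[:,1],q[:,0]],order=1) for k in range(3)],1)
    L=[]
    for dx in np.arange(-7,7.1,.5):
      for dy in np.arange(-6,6.1,.5):
        c=c0+(dx*ex+dy*ey)/1e3
        L.append((np.clip(np.abs(ring(c,R+.0012)-ring(c,R-.0012)).sum(1),0,90).mean(),dx,dy))
    print([tuple(map(float,np.round(x,1))) for x in sorted(L)[-6:]])
print("foot");fit(T[:2],T[2]-.1455,.026,np.arange(100,261,4))
print("mouth");fit(np.array([.4932,-.0041]),.13,.0325,np.arange(95,266,4))
E
```

```text
[ 0.49312619 -0.00304678  0.36016661]
foot
[(79.4, 5.0, 0.5), (79.4, 4.5, 1.5), (79.5, 3.5, 2.0), (79.8, 5.5, 0.5), (80.2, 4.0, 1.5), (80.3, 3.5, 1.5)]
mouth
[(74.1, -1.5, -0.5), (74.5, -2.5, 0.0), (74.9, -0.5, 0.0), (75.8, -1.0, 0.0), (76.6, -1.5, 0.0), (77.0, -2.0, 0.0)]
```

```bash
sed -n 1,1p h.py >/dev/null; cat >> h.py <<'E'
from scipy.ndimage import map_coordinates
ex=np.array([np.cos(.174),np.sin(.174)]);ey=np.array([-ex[1],ex[0]])
def fit(w,c0,z,R,a,d=.0012,S=7):
    g=cv2.GaussianBlur(w["pixels"].astype(float),(0,0),.5); a=np.radians(a)
    def ring(c,r):
        p=c+np.outer(r*np.cos(a),ex)+np.outer(r*np.sin(a),ey)
        q=proj(w,np.c_[p,np.full(len(p),z)]);return np.stack([map_coordinates(g[:,:,k],[q[:,1],q[:,0]],order=1) for k in range(3)],1)
    L=[]
    for dx in np.arange(-S,S+.1,.5):
      for dy in np.arange(-S,S+.1,.5):
        c=c0+(dx*ex+dy*ey)/1e3
        L.append((np.clip(np.abs(ring(c,R+d)-ring(c,R-d)).sum(1),0,120).mean(),dx,dy))
    print([tuple(map(float,np.round(x,1))) for x in sorted(L)[-6:]])
E
python3 - <<'E'
from h import *
w=shot("scene");T=bot.observe()["eef_pos"]
print("foot");fit(w,T[:2],T[2]-.1455,.026,np.arange(150,341,5),.003,9)
print("foot top rim");fit(w,T[:2],T[2]-.1235,.026,np.arange(0,360,5),.003,9)
print("collar top");fit(w,T[:2],T[2]-.0275,.021,np.arange(150,341,5),.003,9)
print("mouth");fit(w,np.array([.4932,-.0041]),.13,.0325,np.arange(0,360,5),.003,9)
E
```

```text
foot
[(69.3, 5.0, 1.5), (69.9, 4.0, 1.5), (70.0, 4.0, 1.0), (70.3, 5.0, 2.0), (70.4, 4.5, 2.0), (70.5, 4.5, 1.5)]
foot top rim
[(73.2, 1.0, -2.5), (73.5, 1.5, -3.5), (73.6, 1.5, -2.5), (73.9, 1.0, -3.5), (74.0, 1.0, -3.0), (74.0, 1.5, -3.0)]
collar top
[(105.5, 0.0, -3.0), (105.6, 0.0, -3.5), (105.6, -1.0, -3.0), (105.9, -0.5, -3.0), (105.9, -1.0, -3.5), (106.0, -0.5, -3.5)]
mouth
[(107.3, -4.5, -3.5), (107.5, -5.0, -3.0), (107.6, -4.5, -3.0), (107.7, -4.5, -2.0), (107.7, -5.0, -2.5), (107.8, -4.5, -2.5)]
```

```bash
python3 -m creep '[[0.002,-0.001,0.01,0],[0.004,-0.002,0.025,0],[0.006,-0.003,0.045,0],[0.006,-0.003,0.06,0],[0.006,-0.003,0.068,0],[0.006,-0.003,0.068,0],[0.006,-0.003,0.068,0]]' 255
python3 - <<'E'
from h import *
w=shot("wrist");b=shot("scene");o=bot.observe();T=o["eef_pos"];print(T,o["clock"],o["contact_force"])
print("foot w");fit(w,T[:2],T[2]-.1455,.026,np.arange(100,261,4))
print("mouth w");fit(w,T[:2],.13,.0325,np.arange(95,266,4))
print("foot s");fit(b,T[:2],T[2]-.1455,.026,np.arange(150,341,5),.003,9)
print("foot top s");fit(b,T[:2],T[2]-.1235,.026,np.arange(0,360,5),.003,9)
print("mouth s");fit(b,T[:2],.13,.0325,np.arange(150,330,5),.003,9)
cv2.imwrite("pics/d2.png",np.hstack([cv2.resize(w["pixels"][130:240,210:350,::-1],None,fx=4,fy=4,interpolation=cv2.INTER_CUBIC)[:, :],cv2.resize(b["pixels"][165:275,270:330,::-1],None,fx=4,fy=4,interpolation=cv2.INTER_CUBIC)]))
E
```

```text
clock: 15.85
eef_pos: [0.4878, -0.0077, 0.2921]
ee_rot: [-0.088, 0.996, 0.0, -0.0]
contact_force: [0.9, 0.1, -3.6]
gripper_width: 0.0255
[ 0.48838019 -0.00776553  0.29342279] 15.95 [-0.06057886  0.11456668 -4.2740025 ]
foot w
[(108.5, 3.0, 0.5), (108.7, 3.5, 1.0), (108.7, 4.5, 0.5), (108.8, 3.0, 1.0), (109.3, 3.5, 0.5), (109.4, 4.0, 0.5)]
mouth w
[(94.2, 4.0, 3.0), (94.8, 4.5, 2.5), (96.7, 4.0, 2.0), (96.9, 3.5, 2.0), (101.4, 4.0, 2.5), (102.0, 3.5, 2.5)]
foot s
[(89.3, 4.0, 0.5), (89.4, 5.0, 0.0), (89.4, 5.0, -0.5), (89.5, 4.5, 0.5), (89.5, 6.0, -0.5), (89.6, 5.5, -0.5)]
foot top s
[(73.8, -8.5, -9.0), (73.9, -7.5, -9.0), (73.9, -9.0, -9.0), (73.9, -6.5, -9.0), (74.1, -6.0, -9.0), (74.3, -7.0, -9.0)]
mouth s
[(81.9, 3.0, -2.5), (82.0, 3.0, -2.0), (82.3, 4.0, -2.5), (82.3, 3.5, -2.5), (82.3, 4.0, -2.0), (82.4, 3.5, -2.0)]
```

```bash
python3 -m creep '[[0,0.001,0.006,0],[0,0.001,0.012,0],[0,0.001,0.017,0],[0,0.001,0.021,0],[0,0.001,0.024,0],[0,0.001,0.027,0],[0,0.001,0.030,0],[0,0.001,0.030,0]]' 255
```

```text
clock: 16.62
eef_pos: [0.4873, -0.0068, 0.2612]
ee_rot: [-0.088, 0.996, 0.0, -0.001]
contact_force: [-0.4, 0.4, -4.7]
gripper_width: 0.0252
```

```bash
python3 -m creep '[[0,0,0.003,0],[0,0,0.006,0],[0,0,0.009,0],[0,0,0.012,0],[0,0,0.015,0],[0,0,0.018,0]]' 255;python3 -m creep '[[0,0,0.002,0],[0,0,0.004,0],[0,0,0.006,0],[0,0,0.008,0],[0,0,0.010,0],[0,0,0.012,0]]' 255
```

```text
clock: 17.12
eef_pos: [0.4878, -0.0068, 0.2441]
ee_rot: [-0.088, 0.996, -0.0, 0.0]
contact_force: [0.4, -0.1, -2.0]
gripper_width: 0.0256
clock: 17.62
eef_pos: [0.4878, -0.0068, 0.2324]
ee_rot: [-0.088, 0.996, -0.0, 0.001]
contact_force: [1.3, -0.7, -0.1]
gripper_width: 0.0253
```

```bash
python3 -m creep '[[0,0,0.002,0],[0,0,0.004,0],[0,0,0.006,0],[0,0,0.008,0],[0,0,0.010,0],[0,0,0.012,0]]' 255;python3 -m creep '[[0,0,0.0015,0],[0,0,0.003,0],[0,0,0.0045,0],[0,0,0.006,0],[0,0,0.006,0]]' 255
```

```text
clock: 18.12
eef_pos: [0.4878, -0.0068, 0.2204]
ee_rot: [-0.088, 0.996, -0.0, 0.001]
contact_force: [0.8, 0.1, 1.9]
gripper_width: 0.0252
clock: 18.53
eef_pos: [0.4878, -0.0068, 0.2139]
ee_rot: [-0.088, 0.996, -0.0, 0.0]
contact_force: [1.2, -0.0, 1.1]
gripper_width: 0.0254
```

```bash
python3 -m creep '[[0,0,0.001,0],[0,0,0.002,0],[0,0,0.003,0],[0,0,0.004,0],[0,0,0.004,0]]' 255
```

```text
clock: 18.95
eef_pos: [0.4881, -0.0068, 0.2139]
ee_rot: [-0.088, 0.996, -0.0, 0.002]
contact_force: [-3.0, 0.6, 14.2]
gripper_width: 0.0256
```

```bash
python3 -m creep '[[0,0,0.001,0],[0,0,0.002,0],[0,0,0.002,0],[0,0,0.002,0],[0,0,0.002,0]]' 255
```

```text
clock: 19.37
eef_pos: [0.4885, -0.0067, 0.2138]
ee_rot: [-0.088, 0.996, -0.001, 0.003]
contact_force: [-4.3, 0.8, 20.6]
gripper_width: 0.0258
```

```bash
python3 -m creep '[[0,0,-0.004,0],[0,0,-0.009,0],[0,0,-0.018,0],[0,0,-0.03,0],[0,0,-0.045,0],[0,0,-0.065,0],[0,0,-0.09,0],[0,0,-0.115,0],[0,0,-0.14,0],[0,0,-0.155,0],[0,0,-0.16,0],[0,0,-0.16,0]]' 255 && python3 -m creep '[[0,0.01,0,0],[0,0.035,0,0],[0,0.065,0,0],[0,0.095,0,0],[0,0.125,0,0],[0,0.155,0,0],[0,0.185,0,0],[0,0.215,0,0],[0,0.24,0,0],[0,0.255,0,0],[0,0.261,0,0],[0,0.261,0,0]]' 255; python3 - <<'E'
from h import *
w=shot("wrist");b=shot("scene");o=bot.observe();T=o["eef_pos"];print(T,o["clock"],o["contact_force"],o["gripper_width"])
for q in ("rammer","disc_top","follower"):
  for r in bot.cut_out("scene",q)[:1]: print(q,r["score"],r["location"],r["pixels"].sum())
print("foot w");fit(w,T[:2],T[2]-.1455,.026,np.arange(100,261,4))
print("foot s");fit(b,T[:2],T[2]-.1455,.026,np.arange(150,341,5),.003,9)
cv2.imwrite("pics/e1.png",np.hstack([w["pixels"][110:290,100:460,::-1],cv2.resize(b["pixels"][100:280,200:380,::-1],(180,180))]))
E
```

```text
clock: 20.37
eef_pos: [0.4881, -0.0069, 0.3694]
ee_rot: [-0.088, 0.996, -0.0, 0.001]
contact_force: [0.5, 0.2, -4.5]
gripper_width: 0.0255
clock: 21.37
eef_pos: [0.4408, 0.2515, 0.3659]
ee_rot: [-0.089, 0.996, -0.0, -0.002]
contact_force: [0.4, -0.1, -5.1]
gripper_width: 0.0255
[0.44160348 0.24967218 0.36688418] 21.4667 [ 0.27968924  0.34814071 -3.74631425] 0.025890210605814704
rammer 0.55 [239.7, 140.9] 328
follower 0.52 [197.6, 154.6] 321
foot w
[(120.0, 2.5, 2.5), (120.0, 2.5, 3.0), (120.0, 3.0, 2.0), (120.0, 3.0, 2.5), (120.0, 3.5, 2.0), (120.0, 3.5, 2.5)]
foot s
[(40.9, 3.5, 2.5), (40.9, 2.5, 2.5), (41.0, 3.5, 3.0), (41.0, 2.5, 3.0), (41.2, 3.0, 2.5), (41.2, 3.0, 3.0)]
```

```bash
python3 -m creep '[[0,0,0.015,0],[0,0,0.04,0],[0,0,0.07,0],[0,0,0.1,0],[0,0,0.13,0],[0,0,0.16,0],[0,0,0.185,0],[0,0,0.2,0],[0,0,0.21,0],[0,0,0.214,0],[0,0,0.214,0]]' 255; python3 -m creep '[[0,0,0.001,0],[0,0,0.002,0],[0,0,0.003,0],[0,0,0.004,0],[0,0,0.005,0],[0,0,0.005,0]]' 255
```

```text
clock: 22.53
eef_pos: [0.4419, 0.2496, 0.1536]
ee_rot: [-0.088, 0.996, -0.0, -0.0]
contact_force: [-0.5, -0.7, -3.9]
gripper_width: 0.0255
clock: 23.03
eef_pos: [0.4418, 0.2502, 0.149]
ee_rot: [-0.088, 0.996, 0.0, 0.0]
contact_force: [-0.4, 0.3, -4.0]
gripper_width: 0.0255
```

```bash
python3 -m creep '[[0,0,0.001,0],[0,0,0.002,0],[0,0,0.003,0],[0,0,0.004,0],[0,0,0.004,0]]' 255
```

```text
clock: 23.45
eef_pos: [0.4419, 0.2502, 0.145]
ee_rot: [-0.088, 0.996, 0.0, 0.0]
contact_force: [0.9, 0.5, -4.4]
gripper_width: 0.0253
```

```bash
python3 -m creep '[[0,0,0.0005,0],[0,0,0.001,0],[0,0,0.0015,0],[0,0,0.0015,0]]' 255
```

```text
clock: 23.78
eef_pos: [0.4421, 0.2502, 0.1449]
ee_rot: [-0.088, 0.996, 0.0, 0.001]
contact_force: [-2.2, -0.8, 5.5]
gripper_width: 0.0257
```

```bash
python3 -m creep '[[0,0,-0.001,0],[0,0,-0.001,0]]' 255; python3 -m creep '[[0,0,0,0],[0,0,0,0],[0,0,0,0],[0,0,0,0],[0,0,0,0]]' 92; python3 -m creep '[[0,0,-0.01,0],[0,0,-0.03,0],[0,0,-0.06,0],[0,0,-0.1,0],[0,0,-0.14,0],[0,-0.03,-0.14,0],[0.01,-0.06,-0.14,0],[0.02,-0.09,-0.14,0],[0.03,-0.12,-0.14,0],[0.03,-0.15,-0.14,0],[0.03,-0.15,-0.14,0]]' 92; python3 - <<'E'
from h import *
w=shot("wrist");b=shot("scene");o=bot.observe();print(o["eef_pos"],o["clock"],o["contact_force"],o["gripper_width"])
g=lambda P,x,y,ww,hh,s:cv2.resize(P["pixels"][y:y+hh,x:x+ww,::-1],(ww*s,hh*s),interpolation=cv2.INTER_CUBIC)
L=g(b,220,130,115,140,4)  #460x560
R=g(w,80,80,340,200,1)
R=np.vstack([R,np.zeros((360,340,3),np.uint8)]); R[205:205+360][:280]=0
R[210:490,:]=cv2.resize(w["pixels"][140:260,150:296,::-1],(340,280),interpolation=cv2.INTER_CUBIC)
cv2.imwrite("pics/f.png",np.hstack([L,R]))
E
```

```text
clock: 23.95
eef_pos: [0.442, 0.2502, 0.1449]
ee_rot: [-0.088, 0.996, 0.0, 0.0]
contact_force: [-2.0, -0.4, 2.3]
gripper_width: 0.0254
clock: 24.37
eef_pos: [0.442, 0.2502, 0.1443]
ee_rot: [-0.088, 0.996, 0.0, 0.0]
contact_force: [0.6, 0.9, -0.1]
gripper_width: 0.0556
clock: 25.28
eef_pos: [0.4391, 0.0932, 0.2856]
ee_rot: [-0.085, 0.996, -0.001, 0.001]
contact_force: [0.6, 0.3, 0.1]
gripper_width: 0.0601
[0.43882004 0.09658373 0.28530774] 25.3833 [1.01795237 0.80510361 0.86811376] 0.06028053162413313
```

View pics/f.png

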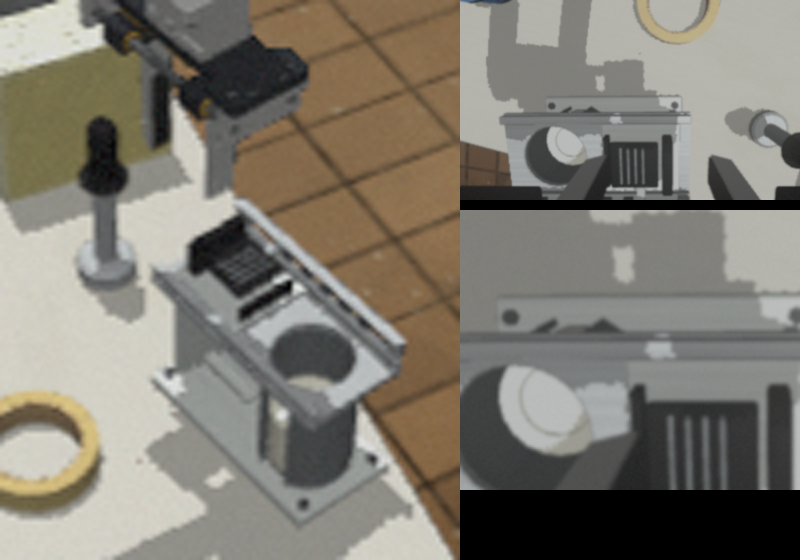

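```bash
python3 -c "
from station import bot
print(bot.observe()['contact_force'],bot.finish_job())"
```

```text
the job is handed in; nothing more can be done
[1.01795237 0.80510361 0.86811376] None
```

The job is done and handed in at about 25 s of the 59 s allowed. The cover is open, the discs are pressed down, and the rammer is standing back on its original spot about 85 mm from the magazine.

**Cover:** I held the tab fully down while it slid to its stop. As I let go the first time, the cover was dragged back about 4 mm. I pressed the tab again, pushed the cover back to its stop (8.5 N against it) and lifted straight up. The picture taken then showed it fully open, and the last picture shows it still at the open end. On that second press the fingertips briefly bore on the tab with about 28 N, more than intended.

**Discs:** I used the narrow rammer and lowered it slowly. It stopped dead at the height expected for a seated stack (foot at about 0.069 m) and did not move under roughly 25 N. The last picture shows the discs deep in the tube. I judged seating by force and height and did not measure each disc.

**Alignment:** The cameras put the tube's mouth several millimetres off my first estimate, so I moved the rammer over before lowering it. It went in without touching the tube.

**Last picture:** The rammer stands upright, the gripper is clear, and nothing in that view has moved. The view did not include the broad rammer, the mould or the right-hand cheese block; the arm never went near them.

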